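Seat the tagine lid on its three feet

ROBOT

A 6-joint arm with a two-finger parallel gripper is mounted at the origin on the work surface. World frame = base frame: x ahead of the robot, y to its left, z up, the work surface at z = 0. Lengths are in m, angles in rad, forces in N, time in s.
With the tool pointing down it reaches from about 0.3 to 0.775 m from the base axis. Payload 14.6 kg.
Tool frame: the origin (TCP) lies midway between the tips of the shut fingers; the grasp point (between the pads) lies robot.grip_depth behind it (robot.grip_depth is the distance from the TCP to the grasp point, in m); z points along the fingers, y is the direction in which the jaws open and shut (so a half turn about z gives the same grasp; the last joint's range is limited). The gripper opens to 94 mm and grips with 3 to 60 N. Pads are 16 mm wide; open, the fingers measure 119 mm over their backs; the gripper's body (75 mm by 177 mm) begins 78 mm behind the grasp point.
Start: joints at [1.199, 0.3, 1.521, -0, 1.321, -0.067], TCP at [0.165, 0.525, 0.205] pointing down, gripper open.
Joint ranges: [-3.03, 3.03], [-0.79, 2.21], [0.23, 2.52], [-1.04, 4.18], [0, 3.07], [-2.55, 2.55]. Speed limits (rad/s): [2.22, 2.22, 2.57, 3.14, 3.14, 3.14].

INTERFACE

Orientations are given as [roll, pitch, yaw] about the fixed x, y, z axes, in that order (R = Rz(yaw) Ry(pitch) Rx(roll)).
In Python, from station import robot, optics gives the robot as it stands.
- The arm moves only by the tool servo_tool, never from a script. Its argument "rows" is one flat list of numbers, 7 for each row, row after row: the shift along the tool's x, y, z in units of 25 mm (1.0 is 25 mm), then the turn, a rotation vector about the tool's x, y, z in units of 5 degrees (1.0 is 5 degrees), then the opening, from 0 (shut) to 1 (fully open). In form: [dx, dy, dz, ax, ay, az, fingers, dx, dy, dz, ax, ay, az, fingers, ...]. A call has exactly 5 rows; each row is the pose to reach, as a shift and turn from the pose commanded when the call began, along the tool's axes at that moment; what a row does not reach only later rows make up. A row lasts 1/10 s, in which the tool goes at most 50 mm and 8.59 degrees, less where a joint would pass 70% of its speed; a pose out of reach is approached as far as the arm can. A call with a gripper value outside its range is refused whole. The fingers move at their own pace and stop on an object; "squeeze" is the grip in N (left out, the last holds). Time passes only in rows, so rows that repeat a pose let the fingers close, or fill a call up. It gives the time, the measured TCP pose, the force and the opening at its end, in the units of the state.
- robot.sense(): the state, without advancing time (a new reading comes with each control period).
- optics.grab_frame(name): name is "scene" or "top"; returns the picture (400x640x3 uint8, red, green, blue); there is no depth.
- optics.calibration(name): a dict with "intrinsics" (3x3 intrinsics, pixels), "dist" ([k1, k2, p1, p2, k3] as OpenCV has them; the pictures are not rectified), "rvec" (rotation vector, rad) and "tvec" (3), from world to camera coordinates, as OpenCV has them. Camera axes: x right, y down, z forward; pixel columns grow to the right and rows downward; lengths in m; the calibration is good to about 2 mm. A picture is of the moment at which its call begins. calibration takes no time and is no camera call.
- robot.hand_in(): hands the job in, once; it reports no verdict.
The state is a dict: "time": time; "joints": joint angles; "qvel": joint speeds; "effort": joint torques, N m; "tcp_pos": TCP position; "tcp_rot": TCP orientation; "contact_force": force on the tool from outside, world axes, zero at the start; "moment": the same for the moment, N m; "opening": finger opening in m.
Only numpy, scipy, OpenCV 4.12 (cv2) and the standard library are available. Lean on these libraries where they do the work, as an engineer would, in place of code of your own. Each camera call takes 0.05 s, during which the arm holds its last target.

TASK

Take the tagine's cone lid off the hook rail and set it on the base. Gently turn it under light pressure until all three feet drop into the notches in the base's rim, press it home with about one kilo of push for a moment so that it sits level and cannot rock, and let go of it there. Don't knock the glaze hard or disturb the sieve, cruet and bowl.

Things in the scene. Friction and masses are not known exactly. Their poses are not given: they have to be found in the camera images.
- lid: Red glazed cone lid, 0.32 to 0.48 kg. Origin: centre of the flat underside of its rim; z up through the knob. Rim 160 mm across and 8 mm thick, cone up to z = 74 mm, neck 14 mm across up to z = 96 mm, round collar 34 mm across up to z = 101 mm, then the knob up to z = 137 mm. Three white feet stand 10 mm down below the rim; only they ever bear on the base.
- lid_grip (a point): Where to grip: on the lid's axis, 125 mm above the rim's underside, in the wooden knob above the collar. The knob is flat-sided, 36 mm along the lid's x, 24 mm along its y and 36 mm high (12 mm of it above here): close the fingers along y. Axes as the lid's. The lid is bottom-heavy and may swing askew in the fingers when moved; stood on the rim and let go, it levels itself.
- foot_1: Lowest point of the lid's foot at 0 degrees (towards the lid's +x): round-ended, 12 mm across, 64 mm from the lid's axis, 10 mm below the rim's underside; axes as the lid's.
- foot_2: Lowest point of the like foot at 120 degrees from the lid's +x.
- foot_3: Lowest point of the like foot at 240 degrees from the lid's +x.
- rack: Fixed steel hook rail. Origin: on the shelf under the hung lid's axis. The lid's collar rests on two level tines (tops 150 mm up, 8 mm thick, 20 mm slot) open to the rack's -x, with 4 mm upturned lips at their ends, 30 mm out. To free the lid, lift it 6 to 12 mm, draw it 120 mm along the rack's -x, only then raise it. Post 125 mm off at +x; all below 155 mm.
- trivet: Fixed bamboo round trivet, 180 mm across, cork tab on its -x side. Origin: centre of its underside on the shelf. On it, on a springy slatted cradle, stands the tagine base: a terracotta dish 164 mm across with a flat red glazed rim, 74 mm above the shelf. The glaze chips if the lid bears on the base with over 25 N, knocks included.
- rim (a point): Point on the base's axis level with its rim's top, 74 mm above the shelf unloaded; axes as the trivet's. Three notches 120 degrees apart cut right through the rim radially, 8 mm deep, 17 mm wide, floors terracotta. The base does not turn under the lid, but its turn is not measured: one notch lies within 0.55 rad either way of the trivet's +x. Find it by turning the lid on the rim by feel.
- seat (a point): Point on the base's axis at the notch floors, 66 mm above the shelf unloaded; axes as the trivet's (not the notches'). Lid's underside: 10 mm above this point with the feet in the notches, 18 mm above it with the feet on the rim. The cradle, with the base and this point, gives straight down 0.4 mm per newton, at most 12 mm.
- sieve: Stainless sieve, bowl 100 mm across and 45 mm high, handle out to 145 mm along its +x. Bystander. Origin: centre of its underside.
- cruet: Green glass cruet with dark twist cap, 64 mm across, 157 mm high. Bystander. Origin: centre of its underside.
- bowl: Acacia bowl, 110 mm across, 45 mm high. Bystander. Origin: centre of its underside.
There are look-alikes about, which are no part of the job. Several things have the shape of the lid; the one meant has the colours described above. Several things have the shape of the rack; the one meant has the colours described above.

How it is judged:
By the outcome, as a careful person would: the job done as asked, in the order asked, and still so for the second after the job is handed in, with the robot touching nothing.
It also fails if it takes over 72 s, if anything falls off the work surface, if the arm or the gripper's body presses on something with over 40 N, if the wrist force passes 120 N, or if a joint passes its speed limit or range.

## Working session

There is one attempt and no reset: what is moved stays moved. The work goes in short steps, Python scripts to look and compute and a tool call to move; the robot and the scene stay as the last step left them, time stands still between calls to the robot, and variables do not carry over. Pictures are saved under pics/ and viewed, and the job is handed in when it is done.

Besides the shell and the picture viewer there is one more tool, called after ">>>" by a JSON object that holds its "name" and its "arguments", one argument or row to a line. servo_tool: Moves the arm, as the interface text tells. Its arguments: {"type":"object","properties":{"rows":{"type":"array","items":{"type":"number"}},"squeeze":{"type":"number"}},"required":["rows"]}

```bash
ls; mkdir -p pics; python3 - <<'E'
from station import robot, optics
import cv2
for n in ("scene","top"):
    im=optics.grab_frame(n); cv2.imwrite(f"pics/{n}0.png",im[:,:,::-1])
    c=optics.calibration(n); print(c)
print(robot.sense(), robot.grip_depth)
E
```

```text
pics
{'intrinsics': array([[380.17986456,   0.        , 309.87921975],
       [  0.        , 380.17986456, 197.95300766],
       [  0.        ,   0.        ,   1.        ]]), 'dist': array([-0.00194594,  0.        ,  0.        ,  0.        ,  0.        ]), 'rvec': array([ 2.35239956,  0.79458879, -0.27780727]), 'tvec': array([-0.49000604, -0.14466435,  1.49678301])}
{'intrinsics': array([[504.29913247,   0.        , 311.03217774],
       [  0.        , 504.29913247, 196.75619385],
       [  0.        ,   0.        ,   1.        ]]), 'dist': array([-0.10671794,  0.        ,  0.        ,  0.        ,  0.        ]), 'rvec': array([ 2.19918444, -2.18292258,  0.07214001]), 'tvec': array([0.04712689, 0.55602726, 1.47070672])}
{'time': 0.1, 'joints': array([ 1.19937942e+00,  3.00426470e-01,  1.52148413e+00, -2.07273406e-05,
        1.32068129e+00, -6.66263447e-02]), 'qvel': array([-1.46308694e-03, -3.08362362e-03, -1.69197844e-03, -3.40420042e-03,
        6.87651587e-05, -1.25840856e-03]), 'effort': array([ 1.80835697e-03, -5.32648551e+01, -3.53283763e+01,  7.09562330e-02,
        2.35064118e-02, -6.02958153e-05]), 'tcp_pos': array([0.16499426, 0.5244409 , 0.20495182]), 'tcp_rot': array([-3.14059429e+00, -4.64939104e-05,  2.83680721e+00]), 'contact_force': array([-0.00699933,  0.1937076 , -0.51729653]), 'moment': array([-0.03511619,  0.03936507,  0.04147119]), 'opening': 0.0934117956080292} 0.0188
```

View pics/scene0.png

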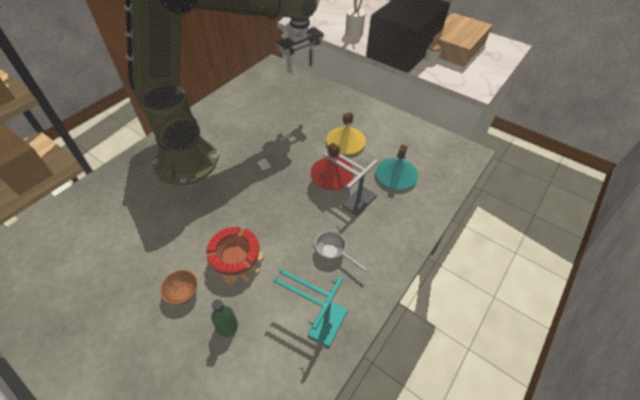

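View pics/top0.png

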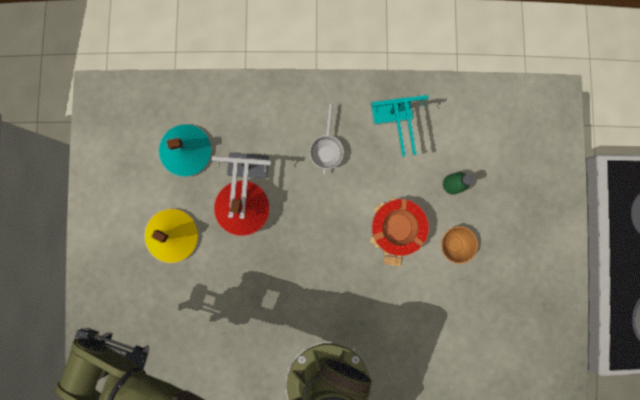

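Three things have the lid's shape in the top view: red (242,208), yellow (171,236) and teal (185,150). Only the red one fits, as it's red glazed and hung on a steel rail. Two have the rack's shape: the grey steel one with its post at (248,165), and a teal one (400,110) that is a look-alike. I'll confirm both in an enlarged crop.

```bash
python3 - <<'E'
import cv2, numpy as np
t=cv2.imread("pics/top0.png"); s=cv2.imread("pics/scene0.png")
R=lambda a:cv2.resize(a,(400,300),interpolation=cv2.INTER_CUBIC)
o=np.vstack([np.hstack([R(t[145:250,190:330]),R(t[187:277,350:470])]),np.hstack([R(s[120:225,290:430]),R(s[205:295,190:310])])])
cv2.imwrite("pics/crop0.png",o)
E
```

```text
(no output)
```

View pics/crop0.png

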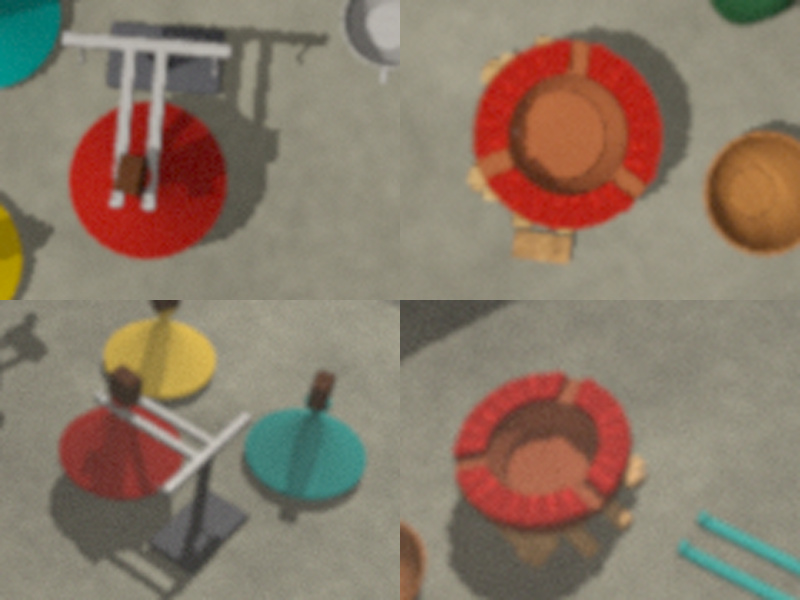

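The crops confirm it: the red lid with the brown knob hangs on the grey steel rail. The base rim's three terracotta notches show in both views. Next I'll measure.

```bash
cat > h.py <<'E'
import cv2, numpy as np
from station import robot, optics
from scipy.optimize import least_squares
def cast(n,uv,z):
    c=optics.calibration(n); R=cv2.Rodrigues(c['rvec'])[0]; C=-R.T@c['tvec']
    p=cv2.undistortPoints(np.array(uv,float).reshape(-1,1,2),c['intrinsics'],c['dist']).reshape(-1,2)
    d=np.c_[p,np.ones(len(p))]@R; s=(z-C[2])/d[:,2]
    return (C+d*s[:,None])[:,:2]
def proj(n,P):
    c=optics.calibration(n); return cv2.projectPoints(np.array(P,float).reshape(-1,3),c['rvec'],c['tvec'],c['intrinsics'],c['dist'])[0].reshape(-1,2)
def circ(P,r=None):
    f=(lambda q:np.hypot(P[:,0]-q[0],P[:,1]-q[1])-(q[2] if r is None else r))
    x0=[*P.mean(0),.08][:3 if r is None else 2]
    s=least_squares(f,x0,loss='soft_l1',f_scale=.0015); return s.x,np.sqrt(np.mean(s.fun**2))
E
python3 - <<'E'
from h import *
for n,bx,lx in (("top",(350,187,440,277),(205,170,280,240)),("scene",(200,220,270,280),(300,150,362,195))):
    im=cv2.imread(f"pics/{n}0.png"); hsv=cv2.cvtColor(im,cv2.COLOR_BGR2HSV)
    red=((hsv[...,1]>150)&((hsv[...,0]<6)|(hsv[...,0]>172))&(hsv[...,2]>60)).astype(np.uint8)
    for nm,b,z in (("base",bx,.074),("lid",lx,.060)):
        m=np.zeros_like(red); m[b[1]:b[3],b[0]:b[2]]=red[b[1]:b[3],b[0]:b[2]]
        m=cv2.morphologyEx(m,cv2.MORPH_CLOSE,np.ones((9,9),np.uint8))
        cs,_=cv2.findContours(m,cv2.RETR_EXTERNAL,cv2.CHAIN_APPROX_NONE); c=max(cs,key=cv2.contourArea)
        P=cast(n,cv2.convexHull(c).reshape(-1,2),z); print(n,nm,circ(P),len(c))
        if nm=="base":
            ctr=circ(P)[0][:2]
            # sample annulus
            th=np.radians(np.arange(0,360,1)); acc=0
            for r in (.06,.064,.068,.072):
                uv=proj(n,np.c_[ctr[0]+r*np.cos(th),ctr[1]+r*np.sin(th),np.full(360,.074)]).astype(np.float32)
                v=cv2.remap(im.astype(np.float32),uv[:,0].reshape(1,-1),uv[:,1].reshape(1,-1),cv2.INTER_LINEAR)[0]
                acc=acc+v[:,1]/v[:,2]
            acc/=4
            # phase of 3rd harmonic and per notch centroid
            w=np.clip(acc-(np.median(acc)+.12),0,None)
            lab=w>0; 
            print("  third-harm notch angle deg",np.degrees(np.angle(np.sum(w*np.exp(3j*th))))/3, "notch px degs",np.where(lab)[0])
    k=((hsv[...,0]<20)&(hsv[...,1]>60)&(hsv[...,2]<110)).astype(np.uint8)
    print(n)
im=cv2.imread("pics/top0.png"); print(im[198:218:2,226:248:2].tolist()[::1] and '')
for y in range(196,220): print(y,[tuple(int(q) for q in im[y,x]) for x in range(228,248,2)])
E
```

```text
top base (array([ 0.46846594, -0.20253654,  0.07982467]), np.float64(0.000710701141136026)) 163
  third-harm notch angle deg -8.326055871825591 notch px degs [103 104 105 106 107 108 109 110 111 112 113 114 115 116 117 118 119 120
 224 225 226 227 228 229 230 231 232 233 234 235 236 237 238 239 344 345
 346 347 348 349 350 351 352 353 354 355 356 357 358 359]
top lid (array([0.52019468, 0.25104141, 0.0782988 ]), np.float64(0.0004840780071091853)) 156
top
scene base (array([ 0.47162169, -0.20096766,  0.07853282]), np.float64(0.000959370997285898)) 142
  third-harm notch angle deg -8.191538964828768 notch px degs [106 107 108 109 110 111 112 113 114 115 116 117 118 119 224 225 226 227
 228 229 230 231 232 233 234 235 236 346 347 348 349 350 351 352 353 354
 355 356 357 358 359]
scene lid (array([0.52201639, 0.25472286, 0.07475258]), np.float64(0.001487719947557637)) 108
scene

196 [(25, 32, 164), (123, 127, 171), (172, 177, 182), (122, 128, 151), (23, 30, 145), (17, 27, 141), (43, 51, 139), (134, 140, 158), (151, 157, 161), (82, 87, 117)]
197 [(15, 26, 162), (120, 126, 171), (166, 171,
[... 2856 characters left out ...]
28, 134, 156), (169, 173, 177), (96, 96, 141), (21, 27, 140)]
216 [(120, 125, 185), (170, 174, 184), (132, 136, 166), (31, 38, 169), (28, 35, 169), (43, 46, 159), (144, 148, 171), (174, 179, 183), (96, 100, 146), (26, 29, 145)]
217 [(84, 88, 182), (121, 126, 172), (90, 95, 164), (25, 28, 170), (19, 28, 168), (41, 48, 164), (143, 145, 179), (166, 172, 181), (83, 90, 147), (14, 24, 144)]
218 [(40, 46, 179), (59, 63, 173), (41, 47, 170), (18, 32, 171), (0, 25, 167), (27, 35, 164), (95, 100, 166), (119, 124, 160), (61, 67, 152), (23, 30, 150)]
219 [(23, 30, 176), (25, 35, 177), (25, 34, 175), (15, 32, 173), (32, 34, 170), (25, 30, 166), (43, 45, 161), (57, 59, 156), (23, 34, 154), (26, 37, 156)]
```

```bash
python3 - <<'E'
from h import *
for n,b in (("top",(222,190,252,222)),("scene",(322,140,348,162))):
    im=cv2.imread(f"pics/{n}0.png").astype(int); B,G,Rr=im[...,0],im[...,1],im[...,2]
    m=((G/np.maximum(Rr,1)>.45)&(Rr<125)&(Rr-B>25)&(G-B>8)).astype(np.uint8)
    k=np.zeros_like(m); k[b[1]:b[3],b[0]:b[2]]=m[b[1]:b[3],b[0]:b[2]]
    k=cv2.morphologyEx(k,cv2.MORPH_OPEN,np.ones((3,3),np.uint8))
    cs,_=cv2.findContours(k,cv2.RETR_EXTERNAL,cv2.CHAIN_APPROX_NONE); c=max(cs,key=cv2.contourArea)
    print(n,cv2.minAreaRect(c))
    for z in (.191,):
        r=cv2.minAreaRect((cast(n,c.reshape(-1,2),z)*1000).astype(np.float32)); print(z,r, cv2.boxPoints(r))
    o=cv2.imread(f"pics/{n}0.png"); cv2.drawContours(o,[c],-1,(0,255,0),1)
    cv2.imwrite(f"pics/k_{n}.png",cv2.resize(o[b[1]-15:b[3]+15,b[0]-15:b[2]+15],None,fx=7,fy=7,interpolation=cv2.INTER_NEAREST))
# tines top view
im=cv2.imread("pics/top0.png"); 
hsv=cv2.cvtColor(im,cv2.COLOR_BGR2HSV); w=((hsv[...,1]<45)&(hsv[...,2]>150))
for rows in (168,172,176,180,184,188,192,196,214,215,216): 
    xs=np.where(w[rows,220:260])[0]+220; print(rows,xs)
print(proj("top",[[.5209,.2525,.179],[.5209,.2525,.191],[.5209,.2525,.06]]),proj("scene",[[.5209,.2525,.179],[.5209,.2525,.191]]))
E
```

```text
top ((235.21621704101562, 205.70269775390625), (8.877545356750488, 13.1519193649292), 9.462322235107422)
0.191 ((519.9251098632812, 249.3054962158203), (23.283349990844727, 34.29621887207031), 81.39146423339844) [[501.22763 240.36176]
 [535.13745 235.22821]
 [538.62256 258.24924]
 [504.71277 263.38278]]
scene ((334.4000549316406, 147.2000274658203), (9.838699340820312, 5.366562843322754), 26.56505012512207)
0.191 ((526.9620971679688, 250.26565551757812), (23.70522689819336, 35.34709548950195), 82.14107513427734) [[507.83386 240.94095]
 [542.849   236.10779]
 [546.09033 259.59036]
 [511.0752  264.42352]]
168 [233 234 235 236 245 246 247]
172 [221 222 223 224 233 234 235 236 244 245 246 247]
176 [232 233 234 235 244 245 246]
180 [231 232 233 234 235 243 244 245 246]
184 [232 233 234 243 244 245 246]
188 [220 232 233 234 243 244 245]
192 [232 233 234 243 244 245]
196 [231 232 233 242 243 244 245]
214 [230 231 232 241 242 243]
215 [229 230 231 232 241 242 243]
216 [229 230 231 240 241 242 243]
[[234.68040101 205.51597958]
 [234.002191   205.30735804]
 [240.80049426 207.39792708]] [[332.87125892 148.55932221]
 [333.04729696 145.95421001]]
```

```bash
python3 -c "
import cv2,numpy as np
a=cv2.imread('pics/k_top.png');b=cv2.imread('pics/k_scene.png');h=max(a.shape[0],b.shape[0])
p=lambda x:cv2.copyMakeBorder(x,0,h-x.shape[0],0,0,cv2.BORDER_CONSTANT)
cv2.imwrite('pics/k.png',np.hstack([p(a),p(b)]))"
```

```text
(no output)
```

View pics/k.png

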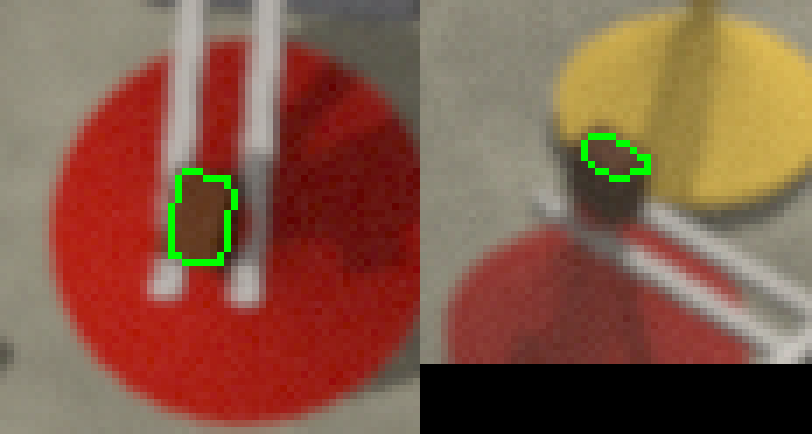

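```bash
cat >> h.py <<'E'
from scipy.spatial.transform import Rotation as Ro
def go(x,y,z,yaw):  # deltas in tool units to a tool-down target
    s=robot.sense(); R=Ro.from_euler('xyz',s['tcp_rot']); T=Ro.from_euler('xyz',[np.pi,0,yaw])
    d=R.inv().apply(np.array([x,y,z])-s['tcp_pos'])/.025; a=np.degrees((R.inv()*T).as_rotvec())/5
    print("t%.2f pos"%s['time'],s['tcp_pos'].round(4),"rot",s['tcp_rot'].round(3),"->",d.round(3),a.round(3))
E
python3 - <<'E'
from h import *
for a,b in (((234.5,170),(230.3,216)),((246,170),(241.7,216))):
    P=cast("top",[a,b],.15); d=P[0]-P[1]; print(P,np.degrees(np.arctan2(d[1],d[0])))
for n in("top","scene"):
    c=optics.calibration(n); print(n,-cv2.Rodrigues(c['rvec'])[0].T@c['tvec'])
go(.521,.2515,.215,3.0)
E
```

```text
[[0.61822048 0.25897647]
 [0.49388951 0.26819085]] -4.238541456843851
[[0.61841059 0.22779201]
 [0.49415461 0.23743773]] -4.438843390564504
top [0.46241196 0.05556374 1.5024824 ]
scene [ 1.02577967 -0.542468    1.07466162]
t0.10 pos [0.165  0.5244 0.205 ] rot [-3.141 -0.     2.837] -> [-16.86   -6.142  -0.397] [-1.10e-02 -1.00e-03 -1.87e+00]
```

>>> {"name": "servo_tool", "arguments": {
  "rows": [-1.5, -0.6, -0.4, 0, 0, -0.2, 1, -3.3, -1.2, -0.4, 0, 0, -0.4, 1, -5.1, -1.8, -0.4, 0, 0, -0.6, 1, -6.9, -2.5, -0.4, 0, 0, -0.8, 1, -8.4, -3.1, -0.4, 0, 0, -0.93, 1],
  "squeeze": 40
}}

```text
time: 0.6
tcp_pos: [0.3436, 0.386, 0.2153]
tcp_rot: [-3.141, -0.0, 2.918]
contact_force: [-0.9, 0.6, -0.2]
opening: 0.0939
```

```bash
python3 -c "
from h import *
go(.521,.251,.215,2.998)"
```

```text
t0.60 pos [0.3436 0.386  0.2153] rot [-3.141 -0.     2.918] -> [-8.117 -3.692  0.011] [-0.004 -0.001 -0.915]
```

>>> {"name": "servo_tool", "arguments": {
  "rows": [-1.8, -0.8, 0, 0, 0, -0.2, 1, -3.6, -1.6, 0, 0, 0, -0.4, 1, -5.4, -2.4, 0, 0, 0, -0.6, 1, -7, -3.2, 0, 0, 0, -0.8, 1, -8.1, -3.7, 0, 0, 0, -0.92, 1]
}}

```text
time: 1.1
tcp_pos: [0.5208, 0.2503, 0.215]
tcp_rot: [-3.141, -0.0, 2.997]
contact_force: [0.2, -0.5, 0.8]
opening: 0.0939
```

```bash
python3 -c "
from h import *
go(.521,.251,.162,2.998)
for n in ('top','scene'):cv2.imwrite(f'pics/{n}1.png',optics.grab_frame(n)[:,:,::-1])
t=cv2.imread('pics/top1.png');s=cv2.imread('pics/scene1.png')
R=lambda a:cv2.resize(a,(400,300),interpolation=cv2.INTER_CUBIC)
cv2.imwrite('pics/c1.png',np.hstack([R(t[150:240,180:300]),R(s[90:195,270:410])]))"
```

```text
t1.10 pos [0.5208 0.2503 0.215 ] rot [-3.141 -0.     2.997] -> [-0.006  0.03   2.119] [-0.006 -0.006 -0.009]
```

View pics/c1.png

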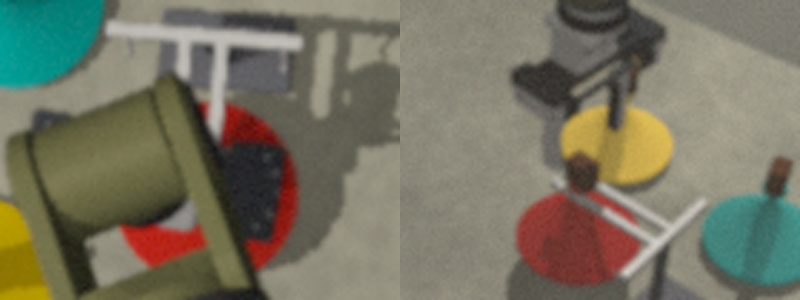

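```bash
python3 -c "
from h import *
s=robot.sense();R=Ro.from_euler('xyz',s['tcp_rot'])
P=[s['tcp_pos']+R.apply([0,y,0]) for y in(-.047,0,.047)]
print(proj('scene',P),proj('top',P))
s=cv2.imread('pics/scene1.png')
for p in proj('scene',P): cv2.circle(s,tuple(int(round(v)) for v in p),1,(0,255,0),-1)
cv2.imwrite('pics/c1b.png',cv2.resize(s[70:195,270:420],None,fx=5,fy=5,interpolation=cv2.INTER_CUBIC))"
```

```text
[[323.07779735 148.02624523]
 [333.02581107 141.14931979]
 [342.65086281 134.49580655]] [[251.6423039  207.6372245 ]
 [233.58718194 204.8131129 ]
 [215.60577253 201.99475402]]
```

View pics/c1b.png

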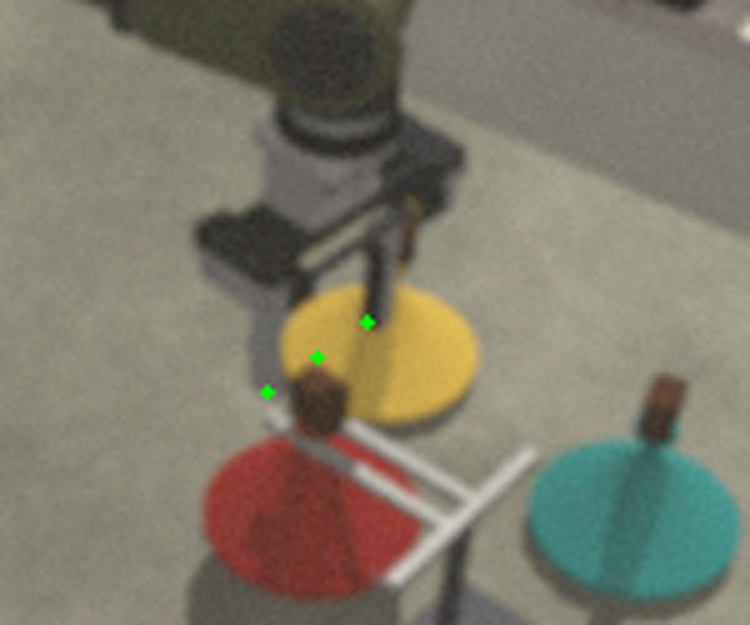

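The projected fingertips (scene pixels (323,148) and (343,134)) straddle the knob at (333,146). I can descend.

>>> {"name": "servo_tool", "arguments": {
  "rows": [0, 0.03, 0.5, 0, 0, 0, 1, 0, 0.03, 1.1, 0, 0, 0, 1, 0, 0.03, 1.6, 0, 0, 0, 1, 0, 0.03, 2.0, 0, 0, 0, 1, 0, 0.03, 2.12, 0, 0, 0, 1]
}}

```text
time: 1.7
tcp_pos: [0.5183, 0.2536, 0.161]
tcp_rot: [-3.141, -0.002, 2.999]
contact_force: [0.3, 0.7, 0.0]
opening: 0.0939
```

>>> {"name": "servo_tool", "arguments": {
  "rows": [0, 0, 0, 0, 0, 0, 0.5, 0, 0, 0, 0, 0, 0, 0.4, 0, 0, 0, 0, 0, 0, 0.3, 0, 0, 0, 0, 0, 0, 0.2, 0, 0, 0, 0, 0, 0, 0.1],
  "squeeze": 10
}}

```text
time: 2.2
tcp_pos: [0.5192, 0.2533, 0.1627]
tcp_rot: [3.141, 0.0, 2.998]
contact_force: [0.1, -0.4, 0.4]
opening: 0.0572
```

```bash
python3 -c "
from h import *
for i in range(3): s=robot.sense(); print(s['tcp_pos'],s['joints'],s['qvel'].round(3))"
```

```text
[0.51923951 0.25334103 0.1626932 ] [ 3.90525814e-01  3.97703584e-01  1.49156855e+00  2.09837684e-05
  1.25194341e+00 -1.03682617e+00] [ 0.002  0.002  0.002 -0.001 -0.002 -0.001]
[0.51923951 0.25334103 0.1626932 ] [ 3.90525814e-01  3.97703584e-01  1.49156855e+00  2.09837684e-05
  1.25194341e+00 -1.03682617e+00] [ 0.002  0.002  0.002 -0.001 -0.002 -0.001]
[0.51923951 0.25334103 0.1626932 ] [ 3.90525814e-01  3.97703584e-01  1.49156855e+00  2.09837684e-05
  1.25194341e+00 -1.03682617e+00] [ 0.002  0.002  0.002 -0.001 -0.002 -0.001]
```

>>> {"name": "servo_tool", "arguments": {
  "rows": [0, 0, 0, 0, 0, 0, 0.4, 0, 0, 0, 0, 0, 0, 0.3, 0, 0, 0, 0, 0, 0, 0.2, 0, 0, 0, 0, 0, 0, 0.1, 0, 0, 0, 0, 0, 0, 0.0],
  "squeeze": 10
}}

```text
time: 2.7
tcp_pos: [0.5192, 0.2533, 0.1624]
tcp_rot: [3.142, -0.0, 2.998]
contact_force: [-0.7, 0.4, 0.8]
opening: 0.024
```

```bash
python3 -c "
from h import *
for i in range(2): s=robot.sense(); print(s['tcp_pos'],s['opening'],s['contact_force'],s['qvel'].round(3))"
```

```text
[0.51917125 0.25334547 0.16242673] 0.024032640178439865 [-0.73757042  0.35182923  0.78523775] [ 0.     0.     0.002  0.001 -0.001 -0.002]
[0.51917125 0.25334547 0.16242673] 0.024032640178439865 [-0.73757042  0.35182923  0.78523775] [ 0.     0.     0.002  0.001 -0.001 -0.002]
```

>>> {"name": "servo_tool", "arguments": {
  "rows": [0, 0, 0, 0, 0, 0, 0, 0, 0, 0, 0, 0, 0, 0, 0, 0, -0.1, 0, 0, 0, 0, 0, 0, -0.2, 0, 0, 0, 0, 0, 0, -0.3, 0, 0, 0, 0],
  "squeeze": 40
}}

```text
time: 3.2
tcp_pos: [0.519, 0.2533, 0.1699]
tcp_rot: [-3.141, -0.001, 2.998]
contact_force: [0.1, -0.5, -5.2]
opening: 0.0239
```

>>> {"name": "servo_tool", "arguments": {
  "rows": [0, 0, -0.06, 0, 0, 0, 0, 0, 0, -0.06, 0, 0, 0, 0, 0, 0, -0.06, 0, 0, 0, 0, 0, 0, -0.06, 0, 0, 0, 0, 0, 0, -0.06, 0, 0, 0, 0]
}}

```text
time: 3.7
tcp_pos: [0.5191, 0.2533, 0.1713]
tcp_rot: [-3.141, -0.0, 2.998]
contact_force: [0.6, 1.2, -4.5]
opening: 0.0237
```

```bash
python3 -c "
from h import *
s=robot.sense();print(s)
a=np.radians(-4.3); x,y,z=s['tcp_pos']; go(x-.13*np.cos(a),y-.13*np.sin(a),z,2.998)"
```

```text
{'time': 3.7, 'joints': array([ 3.90578799e-01,  3.89872483e-01,  1.48163087e+00, -9.71488103e-07,
        1.27033106e+00, -1.03689870e+00]), 'qvel': array([ 1.33066257e-03, -3.15127790e-04,  3.66319945e-07,  1.33415362e-03,
       -1.38687975e-03, -1.12800273e-03]), 'effort': array([-3.03267188e-03, -6.01866031e+01, -3.64476192e+01,  1.95941131e-02,
        6.75792061e-02,  8.81411524e-04]), 'tcp_pos': array([0.51911686, 0.25331746, 0.17131976]), 'tcp_rot': array([-3.14146882e+00, -2.07644807e-04,  2.99827410e+00]), 'contact_force': array([ 0.55434371,  1.17186368, -4.52505576]), 'moment': array([ 0.03019583,  0.07044728, -0.00346365]), 'opening': 0.023683682027717826}
t3.70 pos [0.5191 0.2533 0.1713] rot [-3.141 -0.     2.998] -> [ 5.188e+00 -3.550e-01  1.000e-03] [-0.001 -0.002  0.003]
```

>>> {"name": "servo_tool", "arguments": {
  "rows": [0.2, -0.01, 0, 0, 0, 0, 0, 0.6, -0.04, 0, 0, 0, 0, 0, 1.1, -0.07, 0, 0, 0, 0, 0, 1.6, -0.11, 0, 0, 0, 0, 0, 2.1, -0.14, 0, 0, 0, 0, 0]
}}

```text
time: 4.2
tcp_pos: [0.4655, 0.2574, 0.1715]
tcp_rot: [3.142, -0.0, 2.998]
contact_force: [-0.5, -0.3, -4.2]
opening: 0.0238
```

>>> {"name": "servo_tool", "arguments": {
  "rows": [0.6, -0.04, 0, 0, 0, 0, 0, 1.3, -0.09, 0, 0, 0, 0, 0, 2.1, -0.14, 0, 0, 0, 0, 0, 2.7, -0.18, 0, 0, 0, 0, 0, 3.1, -0.21, 0, 0, 0, 0, 0]
}}

```text
time: 4.7
tcp_pos: [0.3878, 0.2633, 0.1716]
tcp_rot: [3.141, 0.0, 2.999]
contact_force: [0.2, -0.2, -4.4]
opening: 0.0236
```

```bash
python3 -c "
from h import *
for n in ('top','scene'):cv2.imwrite(f'pics/{n}2.png',optics.grab_frame(n)[:,:,::-1])
t=cv2.imread('pics/top2.png');s=cv2.imread('pics/scene2.png')
R=lambda a:cv2.resize(a,(400,300),interpolation=cv2.INTER_CUBIC)
cv2.imwrite('pics/c2.png',np.hstack([R(t[150:300,150:350]),R(s[60:210,220:420])]))
print(robot.sense()['tcp_pos'],robot.sense()['contact_force'])"
```

```text
[0.38827593 0.26341153 0.17171785] [ 0.23733361  0.36875203 -4.68830871]
```

View pics/c2.png

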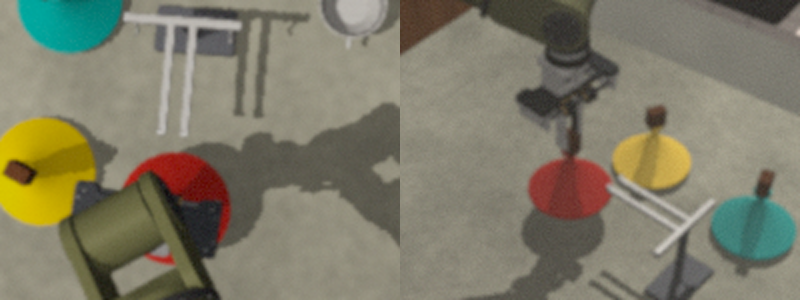

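```bash
python3 -c "
from h import *
go(.469,-.2018,.222,3.28)"
```

```text
t4.80 pos [0.3883 0.2634 0.1717] rot [3.141 0.    2.999] -> [ -5.838 -17.961  -2.014] [ 2.000e-03  4.000e-03 -3.218e+00]
```

>>> {"name": "servo_tool", "arguments": {
  "rows": [0, 0, -0.5, 0, 0, 0, 0, -0.1, -0.4, -1.0, 0, 0, 0, 0, -0.4, -1.2, -1.5, 0, 0, 0, 0, -0.7, -2.2, -1.8, 0, 0, 0, 0, -1.1, -3.3, -2.0, 0, 0, 0, 0]
}}

```text
time: 5.3
tcp_pos: [0.4054, 0.1763, 0.2232]
tcp_rot: [3.141, 0.002, 2.998]
contact_force: [0.7, 0.2, -4.6]
opening: 0.0239
```

>>> {"name": "servo_tool", "arguments": {
  "rows": [-0.4, -1.2, 0, 0, 0, 0, 0, -0.8, -2.4, 0, 0, 0, 0, 0, -1.2, -3.6, 0, 0, 0, 0, 0, -1.6, -4.8, 0, 0, 0, 0, 0, -2.0, -6.0, 0, 0, 0, 0, 0]
}}

```text
time: 5.8
tcp_pos: [0.4331, 0.0199, 0.2227]
tcp_rot: [-3.142, 0.002, 2.998]
contact_force: [0.6, -0.0, -5.0]
opening: 0.0236
```

>>> {"name": "servo_tool", "arguments": {
  "rows": [-0.4, -1.2, 0, 0, 0, 0, 0, -0.8, -2.4, 0, 0, 0, 0, 0, -1.1, -3.4, 0, 0, 0, 0, 0, -1.4, -4.2, 0, 0, 0, 0, 0, -1.6, -4.9, 0, 0, 0, 0, 0]
}}

```text
time: 6.3
tcp_pos: [0.455, -0.1071, 0.2226]
tcp_rot: [-3.141, 0.001, 2.997]
contact_force: [-0.5, -0.2, -4.6]
opening: 0.0238
```

```bash
python3 -c "
from h import *
go(.469,-.2018,.222,3.28)"
```

```text
t6.30 pos [ 0.455  -0.1071  0.2226] rot [-3.141e+00  1.000e-03  2.997e+00] -> [-1.101 -3.666  0.026] [-0.006  0.012 -3.245]
```

>>> {"name": "servo_tool", "arguments": {
  "rows": [-0.3, -0.9, 0, 0, 0, -0.6, 0, -0.6, -1.8, 0, 0, 0, -1.2, 0, -0.8, -2.6, 0, 0, 0, -1.9, 0, -1.0, -3.2, 0, 0, 0, -2.6, 0, -1.1, -3.6, 0, 0, 0, -3.2, 0]
}}

```text
time: 6.8
tcp_pos: [0.469, -0.2001, 0.2225]
tcp_rot: [-3.141, 0.001, -3.005]
contact_force: [0.2, -0.6, -4.1]
opening: 0.024
```

>>> {"name": "servo_tool", "arguments": {
  "rows": [0, 0, 0, 0, 0, 0, 0, 0, 0, 0, 0, 0, 0, 0, 0, 0, 0, 0, 0, 0, 0, 0, 0, 0, 0, 0, 0, 0, 0, 0, 0, 0, 0, 0, 0]
}}

```text
time: 7.3
tcp_pos: [0.4692, -0.1976, 0.2216]
tcp_rot: [-3.141, 0.0, -3.006]
contact_force: [0.5, 0.0, -4.5]
opening: 0.0239
```

```bash
python3 -c "
from h import *
go(.469,-.2018,.222,3.28)
for n in ('top','scene'):cv2.imwrite(f'pics/{n}3.png',optics.grab_frame(n)[:,:,::-1])
s=cv2.imread('pics/scene3.png');t=cv2.imread('pics/top3.png')
R=lambda a:cv2.resize(a,(400,300),interpolation=cv2.INTER_CUBIC)
cv2.imwrite('pics/c3.png',np.hstack([R(t[175:280,330:470]),R(s[175:295,160:320])]))
for n in ('top','scene'):
  im=cv2.imread(f'pics/{n}3.png'); hsv=cv2.cvtColor(im,cv2.COLOR_BGR2HSV)
  red=((hsv[...,1]>150)&((hsv[...,0]<6)|(hsv[...,0]>172))&(hsv[...,2]>60)).astype(np.uint8)
  x,y,w,h=cv2.boundingRect(red); print(n,x,y,w,h)
"
```

```text
t7.30 pos [ 0.4692 -0.1976  0.2216] rot [-3.141  0.    -3.006] -> [ 0.031 -0.165 -0.014] [-0.001  0.002 -0.028]
top 372 198 53 56
scene 205 219 54 54
```

View pics/c3.png

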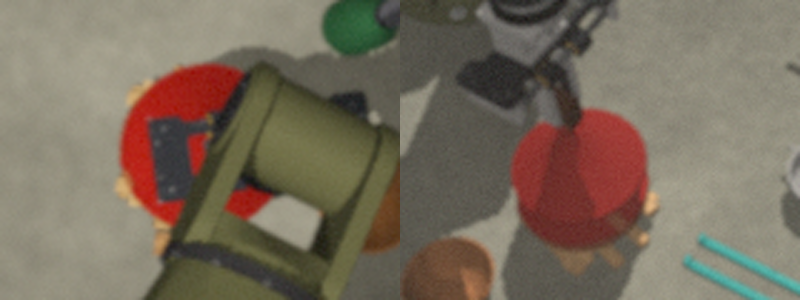

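```bash
cat >> h.py <<'E'
def lidfit(tag,zl,sel,rr=.0785):
    for n in sel:
        im=cv2.imread(f'pics/{n}{tag}.png'); hsv=cv2.cvtColor(im,cv2.COLOR_BGR2HSV)
        red=((hsv[...,1]>150)&((hsv[...,0]<6)|(hsv[...,0]>172))&(hsv[...,2]>60)).astype(np.uint8)
        cs,_=cv2.findContours(red,cv2.RETR_EXTERNAL,cv2.CHAIN_APPROX_NONE)
        c=max(cs,key=cv2.contourArea).reshape(-1,2)
        k=sel[n](c); P=cast(n,c[k],zl+.007); print(n,k.sum(),circ(P,rr),circ(P))
        o=im.copy()
        for p in c[k]: o[p[1],p[0]]=(0,255,0)
        x,y=c.mean(0).astype(int); cv2.imwrite(f'pics/f_{n}{tag}.png',cv2.resize(o[y-40:y+40,x-50:x+50],(400,320),interpolation=cv2.INTER_NEAREST))
    cv2.imwrite(f'pics/f{tag}.png',np.hstack([cv2.imread(f'pics/f_{n}{tag}.png') for n in sel]))
E
python3 -c "
from h import *
lidfit('3',.1132,{'top':lambda c:(c[:,0]<400)&((c[:,1]<235)|(c[:,0]<385))&~((c[:,0]>398)),'scene':lambda c:(c[:,1]<248)&((c[:,0]<224)|(c[:,0]>234))})"
```

```text
top 108 (array([ 0.46844704, -0.20214978]), np.float64(0.015707956142325858)) (array([ 0.46478035, -0.21288477,  0.08658646]), np.float64(0.014944827923999773))
scene 70 (array([ 0.47599159, -0.20029086]), np.float64(0.0039474645673563446)) (array([ 0.47442662, -0.19849757,  0.07664598]), np.float64(0.003795422248949629))
```

View pics/f3.png

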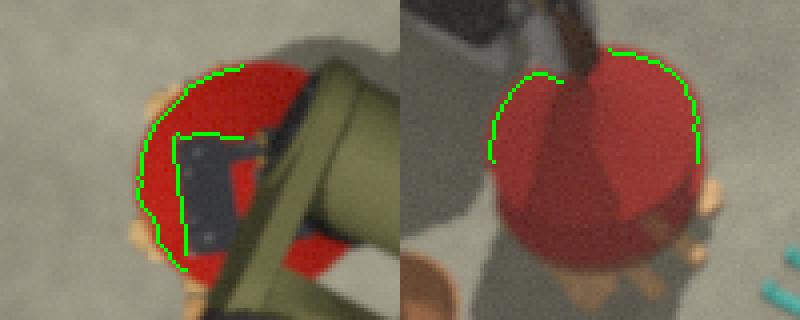

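```bash
python3 -c "
from h import *
def hull(c,cond):
    h=cv2.convexHull(c,returnPoints=False).ravel(); k=np.zeros(len(c),bool); k[h]=1
    return k&cond
# base refits with fixed radius for comparision on same arcs
lidfit('3',.1132,{'top':lambda c:hull(c,(c[:,0]<398)&(c[:,1]<250)),'scene':lambda c:hull(c,(c[:,1]<244)&((c[:,0]<222)|(c[:,0]>236)))})"
```

```text
top 13 (array([ 0.4686255 , -0.19574356]), np.float64(0.004540815286916363)) (array([ 0.46938168, -0.192482  ,  0.07584612]), np.float64(0.003922821746979866))
scene 12 (array([ 0.47431969, -0.19892676]), np.float64(0.0008888716514573573)) (array([ 0.47254087, -0.19716302,  0.07685027]), np.float64(0.00042082377692975547))
```

View pics/f3.png

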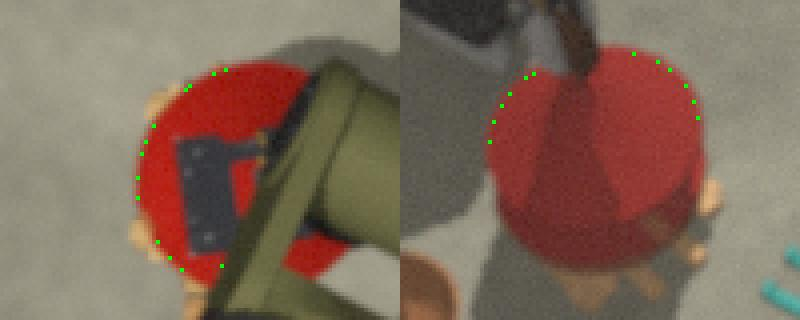

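```bash
python3 -c "
from h import *
def hull(c,cond):
    h=cv2.convexHull(c,returnPoints=False).ravel(); k=np.zeros(len(c),bool); k[h]=1
    return k&cond
for ym in (232,242,246):
  lidfit('3',.1132,{'top':lambda c:(lambda h:hull(c,(c[:,0]<(398 if ym<0 else 390))&(c[:,1]<ym)))(0)},.0785)
im=cv2.imread('pics/top3.png');hsv=cv2.cvtColor(im,cv2.COLOR_BGR2HSV)
red=((hsv[...,1]>150)&((hsv[...,0]<6)|(hsv[...,0]>172))&(hsv[...,2]>60))
# left edge per row, top edge per col
L=[(np.where(red[y])[0][0],y) for y in range(206,246)]; T=[(x,np.where(red[:,x])[0][0]) for x in range(380,404)]
print(L,T)
P=cast('top',L+T,.120); print(circ(P,.0785),circ(P))
"
```

```text
top 7 (array([ 0.46675133, -0.19472543]), np.float64(0.00043228157999061447)) (array([ 0.46376089, -0.20060631,  0.08465472]), np.float64(0.0001759260853559771))
top 7 (array([ 0.46675133, -0.19472543]), np.float64(0.00043228157999061447)) (array([ 0.46376089, -0.20060631,  0.08465472]), np.float64(0.0001759260853559771))
top 8 (array([ 0.46762823, -0.19524757]), np.float64(0.0007345339711497852)) (array([ 0.46850586, -0.19256778,  0.07594436]), np.float64(0.0006413556879730205))
[(np.int64(383), 206), (np.int64(382), 207), (np.int64(381), 208), (np.int64(380), 209), (np.int64(379), 210), (np.int64(378), 211), (np.int64(377), 212), (np.int64(376), 213), (np.int64(376), 214), (np.int64(375), 215), (np.int64(375), 216), (np.int64(374), 217), (np.int64(374), 218), (np.int64(374), 219), (np.int64(373), 220), (np.int64(373), 221), (np.int64(373), 222), (np.int64(373), 223), (np.int64(373), 224), (np.int64(373), 225), (np.int64(372), 226), (np.int64(373), 227), (np.int64(373), 228), (np.int64(372), 229), (np.int64(372), 230), (np.int64(372), 231), (np.int64(373), 232), (np.int64(373), 233)
[... 248 characters left out ...]
int64(380), 245)] [(380, np.int64(209)), (381, np.int64(208)), (382, np.int64(207)), (383, np.int64(206)), (384, np.int64(204)), (385, np.int64(203)), (386, np.int64(203)), (387, np.int64(202)), (388, np.int64(202)), (389, np.int64(201)), (390, np.int64(201)), (391, np.int64(200)), (392, np.int64(200)), (393, np.int64(200)), (394, np.int64(199)), (395, np.int64(199)), (396, np.int64(199)), (397, np.int64(199)), (398, np.int64(198)), (399, np.int64(198)), (400, np.int64(198)), (401, np.int64(198)), (402, np.int64(198)), (403, np.int64(198))]
(array([ 0.46833513, -0.19760994]), np.float64(0.0016410668818557213)) (array([ 0.46846562, -0.19736906,  0.07827376]), np.float64(0.001637774056619499))
```

```bash
python3 -c "
from h import *
go(.4687,-.2021,.2000,3.28)"
```

```text
t7.40 pos [ 0.4692 -0.1977  0.2215] rot [-3.142  0.    -3.006] -> [ 0.044 -0.171  0.861] [-0.001  0.    -0.027]
```

Now shift and descend to about 7 mm above expected contact.

>>> {"name": "servo_tool", "arguments": {
  "rows": [0.02, -0.1, 0.2, 0, 0, 0, 0, 0.04, -0.17, 0.5, 0, 0, 0, 0, 0.04, -0.17, 0.75, 0, 0, 0, 0, 0.04, -0.17, 0.86, 0, 0, 0, 0, 0.04, -0.17, 0.86, 0, 0, 0, 0]
}}

```text
time: 7.9
tcp_pos: [0.4686, -0.2021, 0.1993]
tcp_rot: [3.141, -0.001, -3.006]
contact_force: [0.4, 0.6, -4.6]
opening: 0.0239
```

>>> {"name": "servo_tool", "arguments": {
  "rows": [0, 0, 0, 0, 0, 0, 0, 0, 0, 0, 0, 0, 0, 0, 0, 0, 0, 0, 0, 0, 0, 0, 0, 0.04, 0, 0, 0, 0, 0, 0, 0.08, 0, 0, 0, 0]
}}

```text
time: 8.4
tcp_pos: [0.4688, -0.2022, 0.1979]
tcp_rot: [-3.142, 0.0, -3.006]
contact_force: [0.2, -0.6, -4.3]
opening: 0.0237
```

```bash
python3 -c "
from h import *
go(.4687,-.2021,.1924,3.28)
s=robot.sense();print(s['contact_force'],s['moment'])
cv2.imwrite('pics/scene4.png',optics.grab_frame('scene')[:,:,::-1])
s=cv2.imread('pics/scene4.png')
cv2.imwrite('pics/c4.png',cv2.resize(s[195:290,180:300],None,fx=6,fy=6,interpolation=cv2.INTER_CUBIC))"
```

```text
t8.40 pos [ 0.4688 -0.2022  0.1979] rot [-3.142  0.    -3.006] -> [0.003 0.006 0.221] [-0.001  0.001 -0.028]
[ 0.22500334 -0.57902705 -4.29536692] [-0.00229923  0.05394408 -0.0546052 ]
```

View pics/c4.png

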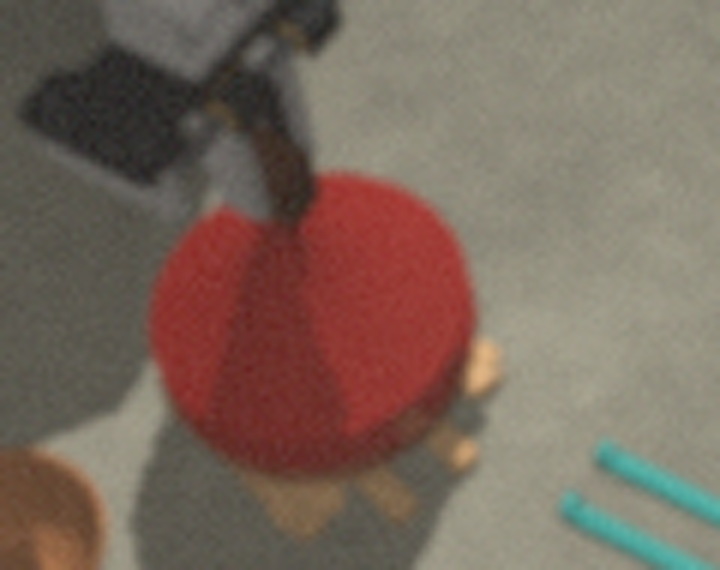

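>>> {"name": "servo_tool", "arguments": {
  "rows": [0, 0, 0.04, 0, 0, 0, 0, 0, 0, 0.08, 0, 0, 0, 0, 0, 0, 0.12, 0, 0, 0, 0, 0, 0, 0.16, 0, 0, 0, 0, 0, 0, 0.18, 0, 0, 0, 0]
}}

```text
time: 8.95
tcp_pos: [0.4687, -0.2023, 0.1933]
tcp_rot: [3.142, -0.0, -3.006]
contact_force: [-0.0, 0.2, -6.2]
opening: 0.0237
```

>>> {"name": "servo_tool", "arguments": {
  "rows": [0, 0, 0.01, 0, 0, 0, 0, 0, 0, 0.02, 0, 0, 0, 0, 0, 0, 0.03, 0, 0, 0, 0, 0, 0, 0.04, 0, 0, 0, 0, 0, 0, 0.05, 0, 0, 0, 0]
}}

```text
time: 9.45
tcp_pos: [0.4688, -0.2023, 0.1922]
tcp_rot: [-3.142, 0.0, -3.006]
contact_force: [0.5, 0.6, -4.5]
opening: 0.024
```

>>> {"name": "servo_tool", "arguments": {
  "rows": [0, 0, 0.02, 0, 0, 0, 0, 0, 0, 0.03, 0, 0, 0, 0, 0, 0, 0.04, 0, 0, 0, 0, 0, 0, 0.05, 0, 0, 0, 0, 0, 0, 0.06, 0, 0, 0, 0]
}}

```text
time: 9.95
tcp_pos: [0.4688, -0.2023, 0.1908]
tcp_rot: [-3.141, 0.0, -3.006]
contact_force: [-0.4, 0.4, -0.4]
opening: 0.0237
```

>>> {"name": "servo_tool", "arguments": {
  "rows": [0, 0, 0, 0, 0, 0.3, 0, 0, 0, 0, 0, 0, 0.6, 0, 0, 0, 0, 0, 0, 0.9, 0, 0, 0, 0, 0, 0, 1.2, 0, 0, 0, 0, 0, 0, 1.5, 0]
}}

```text
time: 10.45
tcp_pos: [0.469, -0.2024, 0.1908]
tcp_rot: [-3.141, 0.001, -3.139]
contact_force: [2.2, -1.6, -0.5]
opening: 0.0237
```

>>> {"name": "servo_tool", "arguments": {
  "rows": [0, 0, 0, 0, 0, 0.2, 0, 0, 0, 0, 0, 0, 0.4, 0, 0, 0, 0, 0, 0, 0.6, 0, 0, 0, 0, 0, 0, 0.8, 0, 0, 0, 0, 0, 0, 1.0, 0]
}}

```text
time: 10.95
tcp_pos: [0.4686, -0.2022, 0.1906]
tcp_rot: [3.141, -0.001, 3.058]
contact_force: [-0.0, -0.0, -2.5]
opening: 0.0239
```

>>> {"name": "servo_tool", "arguments": {
  "rows": [0, 0, 0, 0, 0, 0.1, 0, 0, 0, 0, 0, 0, 0.2, 0, 0, 0, 0, 0, 0, 0.3, 0, 0, 0, 0, 0, 0, 0.4, 0, 0, 0, 0, 0, 0, 0.5, 0]
}}

```text
time: 11.45
tcp_pos: [0.4687, -0.2022, 0.1906]
tcp_rot: [3.141, -0.0, 3.015]
contact_force: [1.1, -0.9, -4.5]
opening: 0.0239
```

```bash
python3 -c "
from h import *
s=robot.sense();print(s)"
```

```text
{'time': 11.45, 'joints': array([-4.79066811e-01,  2.25184068e-01,  1.65087210e+00,  4.10621184e-05,
        1.26590282e+00, -1.92323744e+00]), 'qvel': array([ 0.00139259, -0.00183436, -0.00082721,  0.00070768,  0.0014264 ,
        0.0869472 ]), 'effort': array([ 1.17042931e-03, -5.03254294e+01, -3.63754356e+01, -3.54151719e-02,
        6.37542363e-02, -1.82601744e-01]), 'tcp_pos': array([ 0.46869785, -0.20219868,  0.190554  ]), 'tcp_rot': array([ 3.14142944e+00, -3.30295970e-04,  3.01495465e+00]), 'contact_force': array([ 1.09477813, -0.91820822, -4.50988046]), 'moment': array([-0.06218967, -0.01691684,  0.02922652]), 'opening': 0.023852976982853036}
```

The support force vanished at yaw 172.7°, which matches the notch angle seen in the images. I'll centre the feet and lower slowly.

>>> {"name": "servo_tool", "arguments": {
  "rows": [0, 0, 0, 0, 0, 0.1, 0, 0, 0, 0.03, 0, 0, 0.2, 0, 0, 0, 0.06, 0, 0, 0.2, 0, 0, 0, 0.09, 0, 0, 0.2, 0, 0, 0, 0.12, 0, 0, 0.2, 0]
}}

```text
time: 11.95
tcp_pos: [0.4687, -0.2022, 0.1876]
tcp_rot: [3.141, -0.0, 2.998]
contact_force: [-0.1, 0.6, -3.3]
opening: 0.0237
```

>>> {"name": "servo_tool", "arguments": {
  "rows": [0, 0, 0.02, 0, 0, 0, 0, 0, 0, 0.04, 0, 0, 0, 0, 0, 0, 0.06, 0, 0, 0, 0, 0, 0, 0.08, 0, 0, 0, 0, 0, 0, 0.1, 0, 0, 0, 0]
}}

```text
time: 12.45
tcp_pos: [0.4688, -0.2022, 0.1852]
tcp_rot: [3.141, -0.0, 2.998]
contact_force: [-1.3, 2.3, -2.6]
opening: 0.024
```

>>> {"name": "servo_tool", "arguments": {
  "rows": [0, 0, 0.01, 0, 0, 0, 0, 0, 0, 0.02, 0, 0, 0, 0, 0, 0, 0.03, 0, 0, 0, 0, 0, 0, 0.04, 0, 0, 0, 0, 0, 0, 0.05, 0, 0, 0, 0]
}}

```text
time: 12.95
tcp_pos: [0.4688, -0.2022, 0.1839]
tcp_rot: [3.142, -0.0, 2.998]
contact_force: [-1.2, 2.1, -3.5]
opening: 0.0238
```

>>> {"name": "servo_tool", "arguments": {
  "rows": [0, 0, 0.01, 0, 0, 0, 0, 0, 0, 0.02, 0, 0, 0, 0, 0, 0, 0.03, 0, 0, 0, 0, 0, 0, 0.04, 0, 0, 0, 0, 0, 0, 0.04, 0, 0, 0, 0]
}}

```text
time: 13.45
tcp_pos: [0.4688, -0.2022, 0.183]
tcp_rot: [3.142, 0.0, 2.998]
contact_force: [-0.8, 2.4, -0.4]
opening: 0.0239
```

```bash
python3 -c "
from h import *
s=robot.sense();print(s['tcp_pos'],s['contact_force'],s['moment'])
cv2.imwrite('pics/scene5.png',optics.grab_frame('scene')[:,:,::-1])
s=cv2.imread('pics/scene5.png')
cv2.imwrite('pics/c5.png',cv2.resize(s[195:290,180:300],None,fx=6,fy=6,interpolation=cv2.INTER_CUBIC))"
```

```text
[ 0.46880757 -0.20224926  0.18301588] [-0.81197167  2.42174551 -0.43125976] [0.81039695 0.37358734 0.04213033]
```

View pics/c5.png

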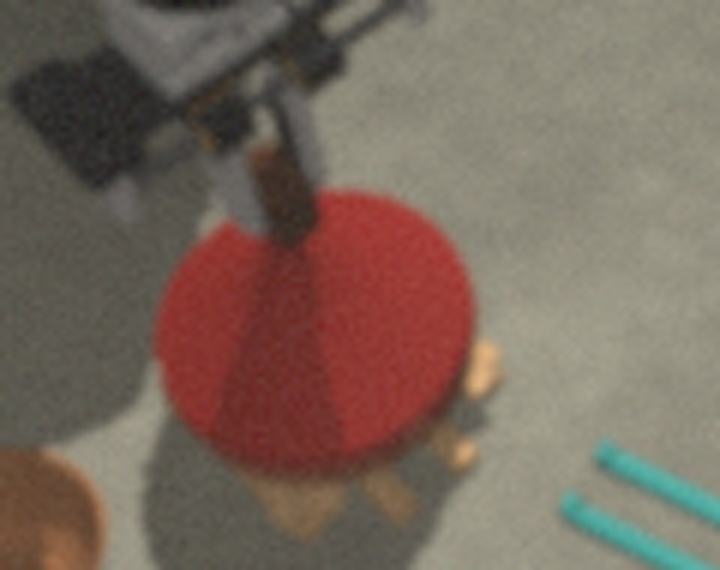

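Feet are on the notch floors with support rising at z = 0.183, plus a small side load. I'll relieve that sideways before pressing.

>>> {"name": "servo_tool", "arguments": {
  "rows": [0.01, 0.02, 0, 0, 0, 0, 0, 0.02, 0.03, 0, 0, 0, 0, 0, 0.02, 0.04, 0, 0, 0, 0, 0, 0.02, 0.04, 0, 0, 0, 0, 0, 0.02, 0.04, 0, 0, 0, 0, 0]
}}

```text
time: 14.0
tcp_pos: [0.4685, -0.2015, 0.1831]
tcp_rot: [-3.141, 0.001, 2.998]
contact_force: [-0.2, -1.9, -1.6]
opening: 0.024
```

```bash
python3 -c "
from h import *
s=robot.sense();print(s['tcp_pos'],s['contact_force'],s['moment'])"
```

```text
[ 0.46853486 -0.20148993  0.18309101] [-0.17201833 -1.94770324 -1.60235215] [-0.52674307 -0.06708257  0.00372448]
```

>>> {"name": "servo_tool", "arguments": {
  "rows": [0, -0.01, 0, 0, 0, 0, 0, 0, -0.015, 0, 0, 0, 0, 0, 0, -0.015, 0.02, 0, 0, 0, 0, 0, -0.015, 0.04, 0, 0, 0, 0, 0, -0.015, 0.05, 0, 0, 0, 0]
}}

```text
time: 14.5
tcp_pos: [0.4685, -0.2016, 0.1819]
tcp_rot: [-3.141, 0.0, 2.998]
contact_force: [0.4, -1.7, 1.5]
opening: 0.0236
```

```bash
python3 -c "
from h import *
s=robot.sense();print(s['tcp_pos'],s['contact_force'],s['moment'])"
```

```text
[ 0.46846217 -0.20161511  0.18185652] [ 0.41530541 -1.73192034  1.5250193 ] [-0.39426601 -0.05291475  0.00491146]
```

>>> {"name": "servo_tool", "arguments": {
  "rows": [0, -0.01, 0.03, 0, 0, 0, 0, 0, -0.01, 0.06, 0, 0, 0, 0, 0, -0.01, 0.09, 0, 0, 0, 0, 0, -0.01, 0.1, 0, 0, 0, 0, 0, -0.01, 0.1, 0, 0, 0, 0]
}}

```text
time: 15.0
tcp_pos: [0.4685, -0.2018, 0.1797]
tcp_rot: [-3.141, 0.001, 2.998]
contact_force: [-0.6, -0.2, 6.3]
opening: 0.024
```

>>> {"name": "servo_tool", "arguments": {
  "rows": [0, 0, 0.01, 0, 0, 0, 0, 0, 0, 0.02, 0, 0, 0, 0, 0, 0, 0.03, 0, 0, 0, 0, 0, 0, 0.03, 0, 0, 0, 0, 0, 0, 0.03, 0, 0, 0, 0]
}}

```text
time: 15.5
tcp_pos: [0.4686, -0.2018, 0.1791]
tcp_rot: [-3.141, 0.001, 2.998]
contact_force: [-0.2, 0.1, 7.7]
opening: 0.024
```

```bash
python3 -c "
from h import *
s=robot.sense();print(s['tcp_pos'],s['contact_force'],s['moment'])"
```

```text
[ 0.46861533 -0.20182263  0.17908002] [-0.18263299  0.06033153  7.67350065] [0.16561297 0.16168195 0.05320008]
```

>>> {"name": "servo_tool", "arguments": {
  "rows": [0, 0, 0.015, 0, 0, 0, 0, 0, 0, 0.03, 0, 0, 0, 0, 0, 0, 0.035, 0, 0, 0, 0, 0, 0, 0.035, 0, 0, 0, 0, 0, 0, 0.035, 0, 0, 0, 0]
}}

```text
time: 16.0
tcp_pos: [0.4686, -0.2018, 0.1784]
tcp_rot: [-3.141, 0.001, 2.998]
contact_force: [-0.9, 0.6, 9.0]
opening: 0.0236
```

>>> {"name": "servo_tool", "arguments": {
  "rows": [0, 0, 0, 0, 0, 0, 0, 0, 0, 0, 0, 0, 0, 0, 0, 0, 0, 0, 0, 0, 0, 0, 0, 0, 0, 0, 0, 0, 0, 0, 0, 0, 0, 0, 0]
}}

```text
time: 16.5
tcp_pos: [0.4686, -0.2018, 0.1784]
tcp_rot: [-3.141, 0.001, 2.998]
contact_force: [-1.4, 0.4, 8.8]
opening: 0.0237
```

>>> {"name": "servo_tool", "arguments": {
  "rows": [0, 0, 0, 0, 0, 0, 0, 0, 0, 0, 0, 0, 0, 0, 0, 0, 0, 0, 0, 0, 0, 0, 0, 0, 0, 0, 0, 0, 0, 0, 0, 0, 0, 0, 0]
}}

```text
time: 17.0
tcp_pos: [0.4686, -0.2018, 0.1784]
tcp_rot: [-3.141, 0.001, 2.998]
contact_force: [-0.8, 0.2, 9.2]
opening: 0.0238
```

```bash
python3 -c "
from h import *
s=robot.sense();print(s['tcp_pos'],s['contact_force'],s['moment'])"
```

```text
[ 0.46863701 -0.20184451  0.17836351] [-0.76520005  0.16155138  9.18816213] [ 0.15670565  0.16923424 -0.02404366]
```

>>> {"name": "servo_tool", "arguments": {
  "rows": [0, 0, 0.01, 0, 0, 0, 0, 0, 0, 0.015, 0, 0, 0, 0, 0, 0, 0.015, 0, 0, 0, 0, 0, 0, 0.015, 0, 0, 0, 0, 0, 0, 0.015, 0, 0, 0, 0]
}}

```text
time: 17.5
tcp_pos: [0.4687, -0.2018, 0.1781]
tcp_rot: [-3.141, 0.001, 2.998]
contact_force: [-0.2, 1.5, 9.8]
opening: 0.0235
```

>>> {"name": "servo_tool", "arguments": {
  "rows": [0, 0, 0, 0, 0, 0, 0, 0, 0, 0, 0, 0, 0, 0, 0, 0, 0, 0, 0, 0, 0, 0, 0, 0, 0, 0, 0, 0, 0, 0, 0, 0, 0, 0, 0]
}}

```text
time: 18.0
tcp_pos: [0.4687, -0.2018, 0.1781]
tcp_rot: [-3.141, 0.001, 2.998]
contact_force: [-1.6, 0.7, 10.6]
opening: 0.0237
```

>>> {"name": "servo_tool", "arguments": {
  "rows": [0, 0, -0.03, 0, 0, 0, 0, 0, 0, -0.07, 0, 0, 0, 0, 0, 0, -0.11, 0, 0, 0, 0, 0, 0, -0.15, 0, 0, 0, 0, 0, 0, -0.15, 0, 0, 0, 0]
}}

```text
time: 18.5
tcp_pos: [0.4684, -0.2018, 0.1811]
tcp_rot: [-3.142, 0.0, 2.998]
contact_force: [0.1, -0.4, 2.2]
opening: 0.0235
```

>>> {"name": "servo_tool", "arguments": {
  "rows": [0, 0, 0, 0, 0, 0, 0, 0, 0, 0, 0, 0, 0, 0, 0, 0, 0, 0, 0, 0, 0.1, 0, 0, 0, 0, 0, 0, 0.25, 0, 0, 0, 0, 0, 0, 0.3],
  "squeeze": 5
}}

```text
time: 19.0
tcp_pos: [0.4681, -0.2017, 0.1806]
tcp_rot: [3.141, -0.001, 2.998]
contact_force: [-0.5, 1.1, 0.5]
opening: 0.0276
```

>>> {"name": "servo_tool", "arguments": {
  "rows": [0, 0, 0, 0, 0, 0, 0.4, 0, 0, 0, 0, 0, 0, 0.5, 0, 0, 0, 0, 0, 0, 0.6, 0, 0, 0, 0, 0, 0, 0.6, 0, 0, 0, 0, 0, 0, 0.6]
}}

```text
time: 19.5
tcp_pos: [0.4683, -0.2018, 0.1809]
tcp_rot: [3.142, -0.0, 2.998]
contact_force: [0.5, 0.9, -0.5]
opening: 0.056
```

Released. Rise straight up, clear of the knob, and then away for a look.

>>> {"name": "servo_tool", "arguments": {
  "rows": [0, 0, -0.2, 0, 0, 0, 0.6, 0, 0, -0.6, 0, 0, 0, 0.6, 0, 0, -1.2, 0, 0, 0, 0.6, 0, 0, -2.0, 0, 0, 0, 0.6, 0, 0, -2.8, 0, 0, 0, 0.6]
}}

```text
time: 20.0
tcp_pos: [0.4683, -0.2018, 0.2526]
tcp_rot: [-3.141, 0.0, 2.998]
contact_force: [-1.0, 0.4, -0.5]
opening: 0.0563
```

>>> {"name": "servo_tool", "arguments": {
  "rows": [0, 0.6, -0.2, 0, 0, 0, 0.6, 0, 1.6, -0.4, 0, 0, 0, 0.6, 0, 3.0, -0.4, 0, 0, 0, 0.6, 0, 4.5, -0.4, 0, 0, 0, 0.6, 0, 6.0, -0.4, 0, 0, 0, 0.6]
}}

```text
time: 20.5
tcp_pos: [0.4895, -0.0511, 0.2608]
tcp_rot: [3.141, -0.0, 2.998]
contact_force: [0.8, 0.5, 0.3]
opening: 0.0566
```

>>> {"name": "servo_tool", "arguments": {
  "rows": [0, 1, 0, 0, 0, 0, 0.6, 0, 2, 0, 0, 0, 0, 0.6, 0, 3, 0, 0, 0, 0, 0.6, 0, 3.5, 0, 0, 0, 0, 0.6, 0, 3.5, 0, 0, 0, 0, 0.6]
}}

```text
time: 21.0
tcp_pos: [0.5021, 0.0347, 0.2607]
tcp_rot: [-3.142, -0.0, 3.0]
contact_force: [-0.9, 0.1, 0.0]
opening: 0.0563
```

```bash
python3 - <<'E'
from h import *
for n in ('top','scene'):cv2.imwrite(f'pics/{n}6.png',optics.grab_frame(n)[:,:,::-1])
t=cv2.imread('pics/top6.png');s=cv2.imread('pics/scene6.png')
R=lambda a:cv2.resize(a,(400,300),interpolation=cv2.INTER_CUBIC)
cv2.imwrite('pics/c6.png',np.vstack([np.hstack([R(t[175:280,330:470]),R(s[195:288,178:302])]),cv2.resize(np.hstack([t,s]),(800,250))]))
# knob top centre vs level expectation; rim fit
for z in (.076,.0737): lidfit('6',z,{'top':lambda c:c[:,0]>0,'scene':lambda c:c[:,1]<250},.0785)
for n,b in (("top",(380,200,425,250)),("scene",(215,195,250,250))):
    im=cv2.imread(f"pics/{n}6.png").astype(int); B,G,Rr=im[...,0],im[...,1],im[...,2]
    m=((G/np.maximum(Rr,1)>.45)&(Rr<125)&(Rr-B>25)&(G-B>8)).astype(np.uint8)
    k=np.zeros_like(m); k[b[1]:b[3],b[0]:b[2]]=m[b[1]:b[3],b[0]:b[2]]
    k=cv2.morphologyEx(k,cv2.MORPH_OPEN,np.ones((3,3),np.uint8))
    cs,_=cv2.findContours(k,cv2.RETR_EXTERNAL,cv2.CHAIN_APPROX_NONE); c=max(cs,key=cv2.contourArea)
    print(n,cv2.minAreaRect((cast(n,c.reshape(-1,2),.076+.137)*1000).astype(np.float32)))
E
```

```text
top 158 (array([ 0.46919319, -0.20190977]), np.float64(0.001604870211398334)) (array([ 0.46918314, -0.2019498 ,  0.07836451]), np.float64(0.0015964812672971218))
scene 121 (array([ 0.49269051, -0.25731599]), np.float64(0.009650600979158151)) (array([ 0.47090653, -0.232982  ,  0.04973566]), np.float64(0.009513767359419592))
top 158 (array([ 0.46919492, -0.2023645 ]), np.float64(0.0015992534631861287)) (array([ 0.46919428, -0.20236704,  0.07849148]), np.float64(0.0015990765479490863))
scene 121 (array([ 0.49132478, -0.25651036]), np.float64(0.00967101265334895)) (array([ 0.46961937, -0.2322663 ,  0.04985177]), np.float64(0.009535867572484598))
top ((470.14483642578125, -202.68289184570312), (20.72699737548828, 30.86174964904785), 89.86495971679688)Traceback (most recent call last):
  File "<stdin>", line 13, in <module>
ValueError: max() iterable argument is empty
```

View pics/c6.png

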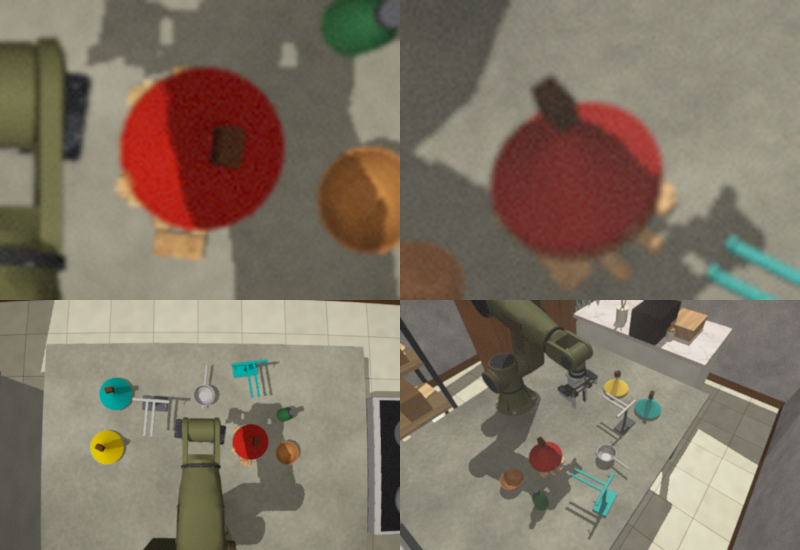

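```bash
python3 - <<'E'
from h import *
im=cv2.imread("pics/top6.png").astype(int); B,G,Rr=im[...,0],im[...,1],im[...,2]
for th in (.42,.5,.55):
    m=((G/np.maximum(Rr,1)>th)&(Rr<100)); k=np.zeros(m.shape,bool); k[213:238,400:420]=m[213:238,400:420]
    k=cv2.morphologyEx(k.astype(np.uint8),cv2.MORPH_OPEN,np.ones((3,3),np.uint8)); v,u=np.where(k)
    P=cast("top",np.c_[u,v],.213); C=np.cov(P.T); w,V=np.linalg.eigh(C); print(len(u),P.mean(0),np.degrees(np.arctan2(V[1,1],V[0,1])))
cv2.imwrite("pics/k6.png",cv2.resize(cv2.imread("pics/top6.png")[205:245,390:430],(600,600),interpolation=cv2.INTER_CUBIC))
print(robot.sense()['contact_force'],robot.sense()['qvel'].round(3))
E
```

```text
120 [ 0.47093737 -0.20183564] 175.5335450886064
87 [ 0.4721737  -0.20330432] -176.25098990662173
39 [ 0.47465254 -0.20447777] 172.32409399338854
[-0.39809083 -0.23182134  0.18343774] [-0.02  -0.004 -0.001 -0.     0.001 -0.002]
```

View pics/k6.png

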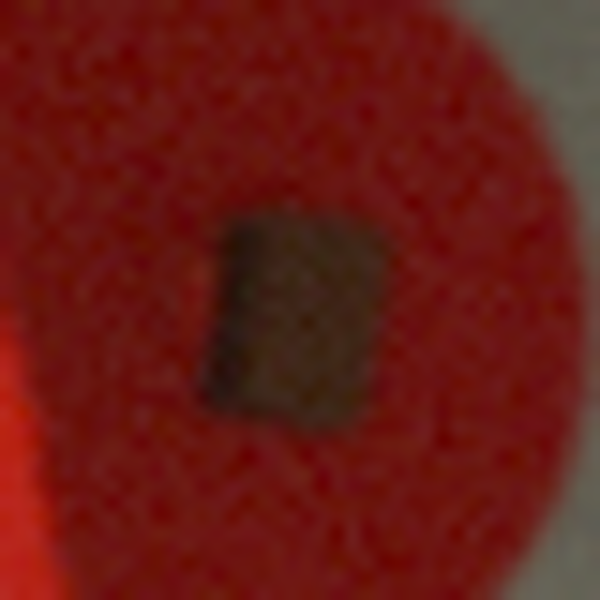

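The enlarged top view shows the knob upright and centred on the lid at about (410,226). Its edges are tilted by roughly 8° by eye, matching the notch angle, so the lid looks seated and level. Handing in.

```bash
python3 -c "
from station import robot
print(robot.hand_in(), robot.sense()['time'])"
```

```text
the job is handed in; nothing more can be done
the job is handed in; nothing more can be done
```

I took the red lid off the steel rail and set it on the base's rim about 16° short of the notches. I turned it under about 4 N until the support force fell away at a yaw of 172.7°, which matches the notch angle I measured in the images. I then lowered it into the notches, pressed with about 9–10 N for around 2 s (about 14–15 N on the base), unloaded it, let go and backed clear.

**Checks that agreed:**
- **Seated:** the height under load fits the feet being on the notch floors.
- **Level:** the final top view puts the lid centre at (0.469, -0.202) and the knob top about 1 mm from it, so the lid is within about 0.5° of level.
- **Surroundings:** the sieve, cruet and bowl look undisturbed by eye, though I did not measure them.
- **Limits:** the handling took about 21 s. The highest wrist force I read was about 11 N.

**Checks that failed or disagreed:**
- **Scene-camera fit:** the final fit of the lid failed because the shadowed lid defeated the colour mask, so the level check rests on the top view alone.
- **Knob angle:** my final measurements scattered between about -8° and +4°. By eye in the enlarged crop it is about -8°, as intended.
- **Side load:** while lowering there was a brief side load of about 2.5 N, which I relieved before pressing.

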